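# Feel out the release notch of a board-test fixture

## Robot

A 7-joint arm with a two-finger parallel gripper is mounted at the origin on the work surface. World frame = base frame: x ahead of the robot, y to its left, z up, the work surface at z = 0. Lengths are in m, angles in rad, forces in N, time in s.
With the tool pointing down it reaches from about 0.425 to 0.825 m from the base axis. Payload 3.6 kg.
Tool frame: the origin (TCP) lies between the finger pads; the fingertips stand 17 mm ahead of it and the grasp point (between the pads) lies 2 mm behind it; y points along the fingers, z is the direction in which the jaws open and shut, and the axes are right-handed (so a half turn about y gives the same grasp; the last joint's range is limited). The gripper opens to 85 mm and grips with 20 to 120 N. Pads are 22 mm wide; open, the fingers measure 114 mm over their backs; the gripper's body (76 mm by 85 mm) begins 54 mm behind the grasp point. The pads swing forward as they close: fully open they stand 13 mm farther back than shut.
Start: joints at [-1.375, 0.615, -0.013, 1.423, 0.008, 1.103, -0.04], TCP at [0.144, 0.634, 0.248] pointing down, gripper open.
Joint ranges: [-3.12, 3.12], [-0.3, 2.06], [-1.34, 1.32], [0.26, 2.42], [-1.36, 4.5], [0.01, 1.98], [-2.84, 2.84]. Speed limits (rad/s): [2.79, 2.79, 3.14, 3.14, 3.14, 3.14, 3.14].

## Interface

Orientations are given as a rotation vector (axis times angle).
In Python, from bench import * gives the robot as it stands.
- The arm moves only by the tool arm_command, never from a script. Its argument "steps" is a list of rows, each an object with "fingers": the finger opening in m, from 0 to 0.0854; "slide": the shift along the tool's x, y, z in m, a list of three; "dr": the turn, a rotation vector about the tool's x, y, z in rad, a list of three. In form: [{"fingers": fingers, "slide": [dx, dy, dz], "dr": [ax, ay, az]}, ...]. A call has exactly 8 rows; each row is the pose to reach, as a shift and turn from the pose measured when the call began, along the tool's axes at that moment; what a row does not reach only later rows make up. A row lasts 1/10 s, in which the tool goes at most 50 mm and 8.59 degrees, less where a joint would pass 70% of its speed; a pose out of reach is approached as far as the arm can. A call with a gripper value outside its range is refused whole. The fingers move at their own pace and stop on an object; "newtons" is the grip in N (left out, the last holds). Time passes only in rows, so rows that repeat a pose let the fingers close, or fill a call up. It gives the time, the measured TCP pose, the force and the opening at its end, in the units of the state.
- sense(): the state, without advancing time (a new reading comes with each control period).
- grab_frame(name): name is "scene" or "top" or "wrist"; returns the picture (420x560x3 uint8, red, green, blue); there is no depth.
- calibration(name): a dict with "K" (3x3 intrinsics, pixels), "pose" (4x4, takes a point from camera to world coordinates); the wrist camera has in their place "T_tool_cam" (4x4, takes a point from camera to tool coordinates, whose origin is the TCP and whose axes are the tool frame's). Camera axes: x right, y down, z forward; pixel columns grow to the right and rows downward; lengths in m; the calibration is good to about 2 mm. A picture is of the moment at which its call begins: read the wrist's pose just before it. calibration takes no time and is no camera call.
- job_done(): hands the job in, once; it reports no verdict.
The state is a dict: "t": time; "qpos": joint angles; "qvel": joint speeds; "joint_torque": joint torques, N m; "ee_pos": TCP position; "ee_rot": TCP orientation; "force": force on the tool from outside, world axes, zero at the start; "torque": the same for the moment, N m; "finger_gap": opening from 0.0 (shut) to 1.0 (fully open).
Only numpy, scipy, OpenCV 4.12 (cv2) and the standard library are available. Lean on these libraries where they do the work, as an engineer would, in place of code of your own. Each camera call takes 0.05 s, during which the arm holds its last target.

## Task

Run a fingertip along the top of the aluminium release bar at the front of the board-test fixture to find the notch in it, then press the black key inside the notch fully down, so that the clear cover pops up, and take the hand away. Touch only the bar and its key: do not push or pry the cover or the base, and leave the spool, the jar and the screwdriver where they are.

Things in the scene. Friction and masses are not known exactly. Their poses are not given: they have to be found in the camera images.
- fixture: board-test fixture, fixed: blue base 200 x 300 x 40 mm (x, y, z), a green circuit board on it under a clear cover in a yellow frame. Origin: centre of the underside, on the bench; +x points from the release bar towards the cover's hinge, y along the bar, z up. The cover spans x -68 to +90 mm, its closed top is 58 mm above the bench, its hinge at x = +90 mm.
- bar_mid (a point): point on top of the aluminium release bar, mid-width, on the fixture's centre line (fixture frame -118, 0, 60 mm; same axes). The bar is rigid, 26 mm wide, flat and level on top, 37 mm clear of the cover, and reaches 110 mm or more to both sides. One notch, 45 mm long in y, cut right across it: its centre is up to 65 mm to either side of this point, different each time.
- key (a joint): the black key, floor of the notch: 0 = up (its top 12 mm below the bar's top), 0.010 m = fully down (22 mm below the bar's top); it moves straight down, takes about 6 to 8 N and stays where it is left.
- cover (a joint): opening angle of the clear cover, linked to the key: 0 = closed, 0.35 rad = popped up when the key is fully down (its front edge then about 55 mm higher). It stays up when the key is released.
- spool_mid (a point): blue spool standing loose on the bench, 56 mm across and 40 mm high; point at its centre.
- flux_mid (a point): small amber jar with white cap standing loose on the bench, 40 mm across and 55 mm high; point at its centre.
- driver_grip (a point): screwdriver lying loose on the bench, 150 mm long; point in its handle, x axis along the tool towards the tip.

How it is judged:
By the outcome, as a careful person would: the job done as asked, in the order asked, and still so for the second after the job is handed in, with the robot touching nothing.
It also fails if it takes over 58 s, if anything falls off the work surface, if the arm or the gripper's body presses on something with over 40 N, if the wrist force passes 120 N, or if a joint passes its speed limit or range.

## Working session

There is one attempt and no reset: what is moved stays moved. The work goes in short steps, Python scripts to look and compute and a tool call to move; the robot and the scene stay as the last step left them, time stands still between calls to the robot, and variables do not carry over. Pictures are saved under pics/ and viewed, and the job is handed in when it is done.

Besides the shell and the picture viewer there is one more tool, called as name(argument=value, ...), one argument or row to a line, values as JSON. arm_command: Moves the arm, as the interface text tells. Its arguments: {"type":"object","properties":{"steps":{"type":"array","items":{"type":"object","properties":{"fingers":{"type":"number"},"slide":{"type":"array","items":{"type":"number"}},"dr":{"type":"array","items":{"type":"number"}}}}},"newtons":{"type":"number"}},"required":["steps"]}

```bash
mkdir -p pics; python3 - <<'E'
from bench import *
import cv2
s=sense();print(s)
for n in("scene","top"):
    cv2.imwrite(f"pics/{n}0.png",grab_frame(n)[:,:,::-1]);c=calibration(n);print(c)
print(calibration("wrist"))
E
```

```text
{'t': 0.0, 'qpos': array([-1.3745371 ,  0.6159304 , -0.0126411 ,  1.42491549,  0.00812875,
        1.10338865, -0.04043192]), 'qvel': array([ 9.39539519e-04, -1.45968561e-04, -7.29568418e-04, -6.57943435e-05,
       -1.29266494e-05,  4.16125815e-04,  1.91746686e-03]), 'joint_torque': array([-1.40275160e-04, -4.69211733e+01,  2.59762220e-01, -1.71031970e+01,
        1.01142863e-02,  9.63128696e-03, -1.00991488e-05]), 'ee_pos': array([0.14342366, 0.63323592, 0.24712527]), 'ee_rot': array([-1.56629841,  0.17508586, -0.17470974]), 'force': array([ 0.46591731,  0.1658259 , -0.0188254 ]), 'torque': array([ 0.05527408, -0.02179262, -0.00494528]), 'finger_gap': 0.9975337535035814}
{'K': array([[540.17890148,   0.        , 287.41794412],
       [  0.        , 540.17890148, 210.52056003],
       [  0.        ,   0.        ,   1.        ]]), 'pose': array([[ 0.87831395,  0.30174988, -0.37082558,  1.03169244],
       [ 0.47803089, -0.54270447,  0.6906217 , -0.79476453],
       [ 0.00714631, -0.78384876, -0.62091067,  0.80554981],
       [ 0.        ,  0.        ,  0.        ,  1.        ]])}
{'K
[... 228 characters left out ...]
      [-0.99979996,  0.01846015,  0.00769887,  0.0691118 ],
       [-0.01033977, -0.14753348, -0.98900301,  0.8879926 ],
       [ 0.        ,  0.        ,  0.        ,  1.        ]])}
{'K': array([[289.62411014,   0.        , 278.95175026],
       [  0.        , 289.62411014, 206.82922281],
       [  0.        ,   0.        ,   1.        ]]), 'T_tool_cam': array([[ 3.34227042e-04,  9.62343865e-01,  2.71834829e-01,
        -6.78475467e-02],
       [-3.25801316e-04, -2.71834725e-01,  9.62343897e-01,
        -1.25322628e-01],
       [ 9.99999891e-01, -4.10205499e-04,  2.22678381e-04,
        -1.20936801e-03],
       [ 0.00000000e+00,  0.00000000e+00,  0.00000000e+00,
         1.00000000e+00]])}
```

View pics/scene0.png

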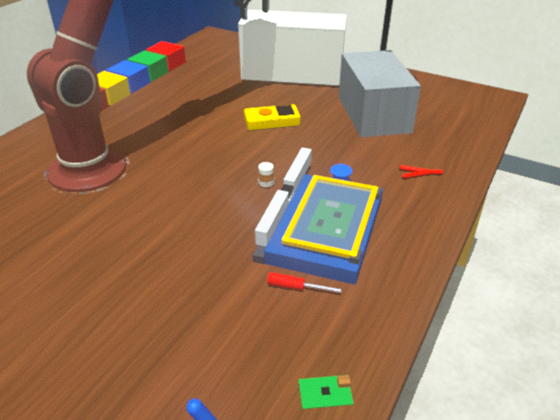

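View pics/top0.png

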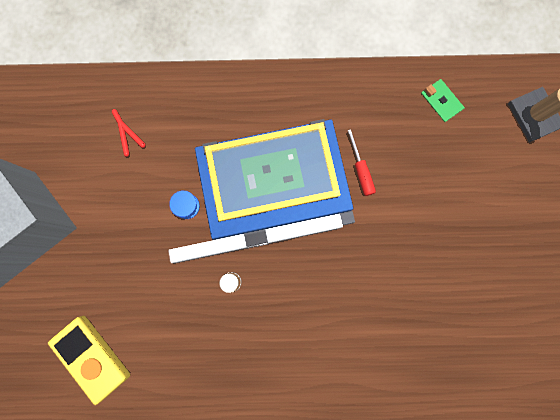

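The scene view shows the fixture with the bar facing the robot, the notch at about (285,188) and the amber jar at (266,175) near the bar. In the top view the bar runs from (170,256) to (343,223). There is a dark gap at about (257,239), the spool is at (184,205), the jar at (229,282) and the screwdriver at (362,165). Next I measure.

```bash
cat > h.py <<'E'
from bench import *
import numpy as np, cv2
from scipy.spatial.transform import Rotation as R
def cast(n,uv,z,c=None):
    c=c or calibration(n);T=c["pose"];d=T[:3,:3]@np.linalg.solve(c["K"],[uv[0],uv[1],1.]);o=T[:3,3]
    return o+d*(z-o[2])/d[2]
def proj(n,p):
    c=calibration(n);T=c["pose"];q=c["K"]@(T[:3,:3].T@(np.array(p)-T[:3,3]));return q[:2]/q[2]
E
python3 - <<'E'
from h import *
im=cv2.imread("pics/top0.png");hsv=cv2.cvtColor(im,cv2.COLOR_BGR2HSV)
def big(m,roi):
    k=np.zeros_like(m);x0,y0,x1,y1=roi;k[y0:y1,x0:x1]=m[y0:y1,x0:x1]
    cs,_=cv2.findContours(k,cv2.RETR_EXTERNAL,cv2.CHAIN_APPROX_NONE);return sorted(cs,key=cv2.contourArea)[::-1]
y=big(cv2.inRange(hsv,(22,120,120),(35,255,255)),(180,100,400,260))[0]
b=cv2.boxPoints(cv2.minAreaRect(y));P=np.array([cast("top",p,.058) for p in b]);print("cover",b.round(1).tolist(),P.round(4).tolist(),P.mean(0))
w=big(cv2.inRange(hsv,(0,0,150),(180,60,255)),(150,205,360,268))
for c in w[:3]:
    b=cv2.boxPoints(cv2.minAreaRect(c));print("bar",cv2.contourArea(c),b.round(1).tolist(),[cast("top",p,.06)[:2].round(4).tolist() for p in b])
cv2.imwrite("pics/topz.png",cv2.resize(im[190:300,150:370],None,fx=3.5,fy=3.5,interpolation=cv2.INTER_CUBIC))
s=sense();print(R.from_rotvec(s["ee_rot"]).as_matrix().round(3))
E
```

```text
cover [[202.8000030517578, 146.6999969482422], [324.20001220703125, 121.5], [339.70001220703125, 196.0], [218.1999969482422, 221.1999969482422]] [[0.726, 0.2281, 0.058], [0.7751, -0.0252, 0.058], [0.6168, -0.0512, 0.058], [0.57, 0.1954, 0.058]] [0.6719933  0.08678121 0.058     ]
bar 1023.5 [[167.5, 249.10000610351562], [243.39999389648438, 233.10000610351562], [246.39999389648438, 247.1999969482422], [170.5, 263.20001220703125]] [[0.5156, 0.2963], [0.5448, 0.1446], [0.5166, 0.1388], [0.4876, 0.2898]]
bar 1014.0 [[252.0, 231.6999969482422], [339.5, 212.1999969482422], [342.70001220703125, 226.6999969482422], [255.3000030517578, 246.1999969482422]] [[0.5474, 0.1272], [0.5834, -0.0492], [0.554, -0.0545], [0.5183, 0.1211]]
bar 0.0 [[222.0, 205.0], [222.0, 205.0], [222.0, 205.0], [222.0, 205.0]] [[0.6026, 0.1876], [0.6026, 0.1876], [0.6026, 0.1876], [0.6026, 0.1876]]
[[ 0.975 -0.001  0.221]
 [-0.221 -0.002  0.975]
 [-0.    -1.    -0.002]]
```

View pics/topz.png

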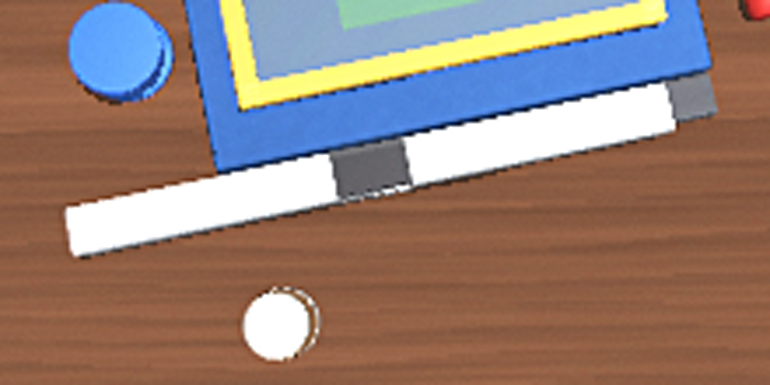

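```bash
cat >> h.py <<'E'
yaw=0.196
X=np.array([np.cos(yaw),np.sin(yaw),0]);Y=np.array([-X[1],X[0],0])
def plan(pos,Rt=None):
    s=sense();M=R.from_rotvec(s["ee_rot"]).as_matrix()
    print("slide",(M.T@(np.array(pos)-s["ee_pos"])).round(4),"dr",R.from_matrix(M.T@Rt).as_rotvec().round(4) if Rt is not None else "")
Rt=np.column_stack([X,[0,0,-1],Y])
E
python3 - <<'E'
from h import *
mid=np.array([.672,.0868,.06])-.129*X;mid[2]=.06
print("barmid",mid)
for uv in [(244.9,234),(265.4,229.7),(267.7,243),(247.1,247)]:
    p=cast("top",uv,.06);print(p.round(4),"fix rel barmid",((p-mid)@X).round(4),((p-mid)@Y).round(4))
p=cast("top",(256.3,238),.048);print("key",p,(p-mid)@X,(p-mid)@Y)
im=cv2.imread("pics/scene0.png")
c=[proj("scene",mid+d*Y) for d in(-.11,0,.11)];print(c)
cv2.imwrite("pics/scz.png",cv2.resize(im[140:280,230:400],None,fx=4,fy=4,interpolation=cv2.INTER_CUBIC))
# start above bar, fixture y offset
plan(mid+0.14*Y+np.array([0,0,.15]),Rt)
E
```

```text
barmid [0.54546991 0.06167757 0.06      ]
[0.5429 0.1416 0.06  ] fix rel barmid 0.0131 0.0789
[0.5508 0.1004 0.06  ] fix rel barmid 0.0128 0.037
[0.5241 0.0962 0.06  ] fix rel barmid -0.0142 0.038
[0.5169 0.1373 0.06  ] fix rel barmid -0.0133 0.0798
key [0.53540578 0.11954391 0.048     ] 0.0013978819516555529 0.05871835510756049
[array([261.28698465, 228.29037534]), array([277.3650395, 198.6581365]), array([291.43003361, 172.73601666])]
slide [ 0.4614  0.038  -0.3407] dr [ 0.0023 -0.4187 -0.0005]
```

View pics/scz.png

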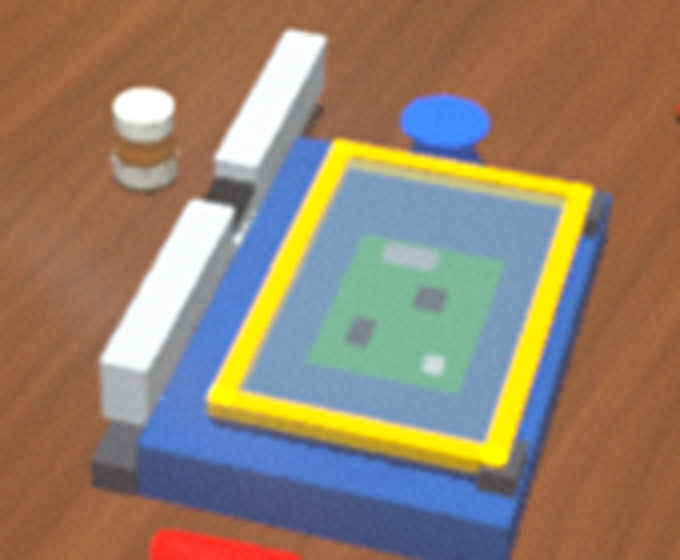

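The notch sits at about +58 mm along the bar from `bar_mid`. I'll move above the bar at +120 mm with the fingers shut.

arm_command(
  steps=[
    {"fingers":0,"slide":[0.02,0,-0.015],"dr":[0,-0.03,0]},
    {"fingers":0,"slide":[0.05,0,-0.038],"dr":[0,-0.08,0]},
    {"fingers":0,"slide":[0.08,0,-0.061],"dr":[0,-0.13,0]},
    {"fingers":0,"slide":[0.115,0,-0.086],"dr":[0,-0.18,0]},
    {"fingers":0,"slide":[0.15,0,-0.113],"dr":[0,-0.23,0]},
    {"fingers":0,"slide":[0.185,0,-0.14],"dr":[0,-0.28,0]},
    {"fingers":0,"slide":[0.22,0,-0.165],"dr":[0,-0.33,0]},
    {"fingers":0,"slide":[0.24,0,-0.18],"dr":[0,-0.35,0]},
  ],
)

```text
t: 0.9
ee_pos: [0.3407, 0.4008, 0.2473]
ee_rot: [-1.574, -0.097, 0.097]
force: [0.3, -0.2, 0.0]
finger_gap: -0.005
```

```bash
cat >> h.py <<'E'
mid=np.array([.5455,.0617,.06])
def st():
    s=sense();p=s["ee_pos"]-mid;print("t",round(s["t"],2),"fix",(p@X).round(4),(p@Y).round(4),"z",s["ee_pos"][2].round(4),"F",s["force"].round(2),"T",s["torque"].round(2),"gap",round(s["finger_gap"],3))
E
python3 - <<'E'
from h import *
st();plan(mid+0.12*Y+np.array([0,0,.10]),Rt);print(sense()["qpos"])
E
```

```text
t 0.9 fix -0.1349 0.3725 z 0.2473 F [ 0.26 -0.24  0.02] T [ 0.05 -0.04 -0.01] gap -0.005
slide [ 0.1529  0.0885 -0.2416] dr [ 0.005  -0.0727 -0.0003]
[-0.84968895  0.42632702 -0.08681588  1.77851776  0.04847228  0.94242051
  0.73665104]
```

arm_command(
  steps=[
    {"fingers":0,"slide":[0.015,0.005,-0.025],"dr":[0,-0.01,0]},
    {"fingers":0,"slide":[0.04,0.015,-0.065],"dr":[0,-0.03,0]},
    {"fingers":0,"slide":[0.07,0.03,-0.11],"dr":[0,-0.05,0]},
    {"fingers":0,"slide":[0.1,0.045,-0.155],"dr":[0.003,-0.07,0]},
    {"fingers":0,"slide":[0.125,0.06,-0.195],"dr":[0.005,-0.073,0]},
    {"fingers":0,"slide":[0.145,0.08,-0.23],"dr":[0.005,-0.073,0]},
    {"fingers":0,"slide":[0.153,0.0885,-0.2416],"dr":[0.005,-0.073,0]},
    {"fingers":0,"slide":[0.153,0.0885,-0.2416],"dr":[0.005,-0.073,0]},
  ],
)

```text
t: 1.7
ee_pos: [0.5234, 0.1741, 0.1578]
ee_rot: [-1.57, -0.145, 0.151]
force: [-0.9, 0.6, -0.2]
finger_gap: -0.002
```

```bash
python3 - <<'E'
from h import *
st();plan(mid+0.12*Y+np.array([0,0,.03]),Rt)
s=sense();cv2.imwrite("pics/w1.png",grab_frame("wrist")[:,:,::-1])
E
```

```text
t 1.7 fix 0.0002 0.1146 z 0.1578 F [-0.9   0.63 -0.24] T [-0.01  0.06  0.03] gap -0.002
slide [0.     0.0678 0.0057] dr [ 0.0036 -0.0079 -0.0041]
```

View pics/w1.png

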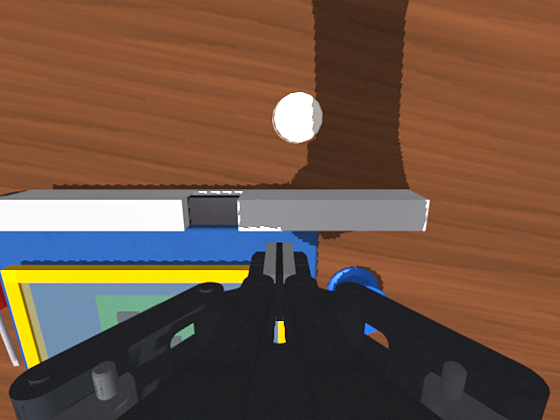

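Wrist view: the bar is level in the image, with yaw within about 0.5°. The notch spans columns 188–238 and the shut fingertips are at about (279,250). I'll check how wide the fingers are near the tip.

```bash
python3 - <<'E'
from h import *
c=calibration("wrist");T=c["T_tool_cam"]
def pw(p):
    q=c["K"]@(T[:3,:3].T@(np.array(p)-T[:3,3]));return (q[:2]/q[2]).round(0)
for y in(.017,-.005,-.015,-.03,-.05):
    print(y,[pw((-.011,y,z)).tolist() for z in(-.0145,.0145)],[pw((.011,y,z)).tolist() for z in(-.0145,.0145)])
# notch edges from wrist at z=.06
s=sense();M=R.from_rotvec(s["ee_rot"]).as_matrix();W=np.eye(4);W[:3,:3]=M;W[:3,3]=s["ee_pos"]
cc={"K":c["K"],"pose":W@T}
for uv in[(188,228),(238,228),(188,192),(239,200),(428,230),(428,200)]:
    p=cast(0,uv,.06,cc)-mid;print(uv,(p@X).round(4),(p@Y).round(4))
im=cv2.imread("pics/w1.png");cv2.imwrite("pics/w1z.png",cv2.resize(im[180:340,170:380],None,fx=3.6,fy=3.6,interpolation=cv2.INTER_CUBIC))
E
```

```text
0.017 [[254.0, 238.0], [309.0, 238.0]] [[255.0, 276.0], [308.0, 276.0]]
-0.005 [[250.0, 257.0], [314.0, 256.0]] [[252.0, 299.0], [313.0, 299.0]]
-0.015 [[248.0, 267.0], [317.0, 267.0]] [[250.0, 312.0], [315.0, 312.0]]
-0.03 [[244.0, 286.0], [322.0, 286.0]] [[246.0, 336.0], [320.0, 336.0]]
-0.05 [[236.0, 321.0], [332.0, 321.0]] [[239.0, 379.0], [328.0, 379.0]]
(188, 228) 0.0122 0.0417
(238, 228) 0.0123 0.0828
(188, 192) -0.0181 0.0444
(239, 200) -0.0114 0.0846
(428, 230) 0.0147 0.239
(428, 200) -0.0108 0.2356
```

View pics/w1z.png

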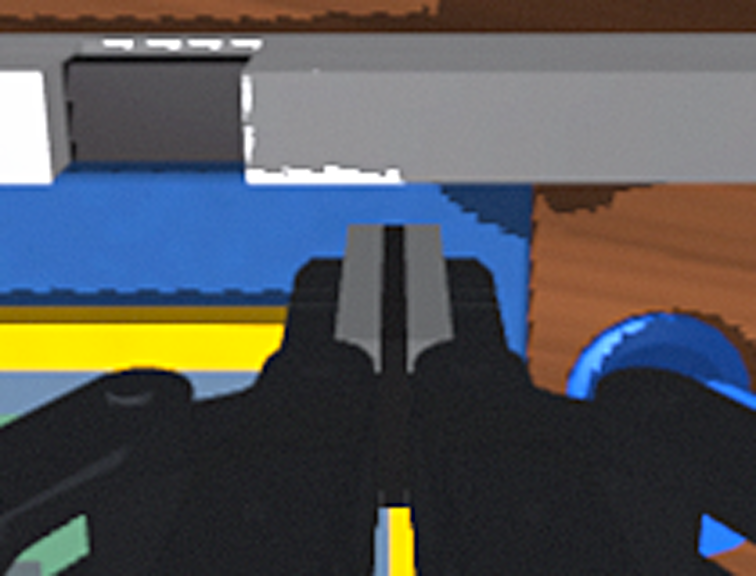

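Shut, the fingers are at most about 29 mm wide, so they fit the 45 mm notch. I'll descend to about 8 mm above the bar.

arm_command(
  steps=[
    {"fingers":0,"slide":[0,0.01,0],"dr":[0.001,-0.002,-0.001]},
    {"fingers":0,"slide":[0,0.025,0],"dr":[0.002,-0.004,-0.002]},
    {"fingers":0,"slide":[0,0.04,0],"dr":[0.003,-0.006,-0.003]},
    {"fingers":0,"slide":[0,0.055,0],"dr":[0.0036,-0.008,-0.004]},
    {"fingers":0,"slide":[0,0.065,0],"dr":[0.0036,-0.008,-0.004]},
    {"fingers":0,"slide":[0,0.072,0],"dr":[0.0036,-0.008,-0.004]},
    {"fingers":0,"slide":[0,0.072,0],"dr":[0.0036,-0.008,-0.004]},
    {"fingers":0,"slide":[0,0.072,0],"dr":[0.0036,-0.008,-0.004]},
  ],
)

```text
t: 2.55
ee_pos: [0.5222, 0.1779, 0.0871]
ee_rot: [-1.562, -0.159, 0.157]
force: [0.0, 0.7, 0.7]
finger_gap: -0.0
```

```bash
python3 - <<'E'
from h import *
st();plan(mid+0.115*Y+np.array([0,0,.017]),Rt)
E
```

```text
t 2.55 fix -0.0002 0.1185 z 0.0871 F [0.01 0.73 0.7 ] T [-0.03 -0.   -0.01] gap -0.0
slide [ 0.0002  0.0101 -0.0035] dr [-0.003   0.005   0.0016]
```

arm_command(
  steps=[
    {"fingers":0,"slide":[0,0.002,0],"dr":[0,0,0]},
    {"fingers":0,"slide":[0,0.004,0],"dr":[0,0,0]},
    {"fingers":0,"slide":[0,0.006,0],"dr":[0,0,0]},
    {"fingers":0,"slide":[0,0.007,0],"dr":[0,0,0]},
    {"fingers":0,"slide":[0,0.008,0],"dr":[0,0,0]},
    {"fingers":0,"slide":[0,0.009,0],"dr":[0,0,0]},
    {"fingers":0,"slide":[0,0.01,0],"dr":[0,0,0]},
    {"fingers":0,"slide":[0,0.01,0],"dr":[0,0,0]},
  ],
)

```text
t: 3.35
ee_pos: [0.5223, 0.1779, 0.0772]
ee_rot: [-1.562, -0.159, 0.157]
force: [-0.4, 0.5, 0.8]
finger_gap: 0.001
```

```bash
python3 - <<'E'
from h import *
st()
E
```

```text
t 3.35 fix -0.0001 0.1185 z 0.0772 F [-0.35  0.54  0.76] T [-0.05 -0.   -0.06] gap 0.001
```

arm_command(
  steps=[
    {"fingers":0,"slide":[0,0.0005,0],"dr":[0,0,0]},
    {"fingers":0,"slide":[0,0.001,0],"dr":[0,0,0]},
    {"fingers":0,"slide":[0,0.001,0],"dr":[0,0,0]},
    {"fingers":0,"slide":[0,0.001,0],"dr":[0,0,0]},
    {"fingers":0,"slide":[0,0.001,0],"dr":[0,0,0]},
    {"fingers":0,"slide":[0,0.001,0],"dr":[0,0,0]},
    {"fingers":0,"slide":[0,0.001,0],"dr":[0,0,0]},
    {"fingers":0,"slide":[0,0.001,0],"dr":[0,0,0]},
  ],
)

```text
t: 4.15
ee_pos: [0.5223, 0.1779, 0.0771]
ee_rot: [-1.562, -0.159, 0.156]
force: [-1.6, -0.3, 7.2]
finger_gap: -0.002
```

```bash
python3 - <<'E'
from h import *
st()
E
```

```text
t 4.15 fix -0.0001 0.1185 z 0.0771 F [-1.58 -0.3   7.21] T [-0.16  0.34  0.02] gap -0.002
```

Contact with the bar top came at TCP z = 0.0771, at about 7 N. Now I slide towards the notch (−y) with light pressure.

arm_command(
  steps=[
    {"fingers":0,"slide":[0,0.001,-0.003],"dr":[0,0,0]},
    {"fingers":0,"slide":[0,0.001,-0.007],"dr":[0,0,0]},
    {"fingers":0,"slide":[0,0.001,-0.011],"dr":[0,0,0]},
    {"fingers":0,"slide":[0,0.001,-0.015],"dr":[0,0,0]},
    {"fingers":0,"slide":[0,0.001,-0.019],"dr":[0,0,0]},
    {"fingers":0,"slide":[0,0.001,-0.023],"dr":[0,0,0]},
    {"fingers":0,"slide":[0,0.001,-0.026],"dr":[0,0,0]},
    {"fingers":0,"slide":[0,0.001,-0.026],"dr":[0,0,0]},
  ],
)

```text
t: 4.95
ee_pos: [0.5286, 0.154, 0.0771]
ee_rot: [-1.559, -0.162, 0.154]
force: [-0.7, 1.8, 5.9]
finger_gap: -0.0
```

```bash
python3 - <<'E'
from h import *
st();plan(mid+0.06*Y+np.array([0,0,.016]),Rt)
E
```

```text
t 4.95 fix 0.0014 0.0938 z 0.0771 F [-0.68  1.79  5.89] T [0.47 0.13 0.02] gap -0.0
slide [-0.0016  0.001  -0.0338] dr [-0.0051  0.0055  0.0056]
```

arm_command(
  steps=[
    {"fingers":0,"slide":[-0.0003,0.001,-0.002],"dr":[-0.001,0.001,0.001]},
    {"fingers":0,"slide":[-0.0005,0.001,-0.004],"dr":[-0.002,0.002,0.002]},
    {"fingers":0,"slide":[-0.0008,0.001,-0.006],"dr":[-0.003,0.003,0.003]},
    {"fingers":0,"slide":[-0.001,0.001,-0.008],"dr":[-0.004,0.004,0.004]},
    {"fingers":0,"slide":[-0.001,0.001,-0.01],"dr":[-0.005,0.005,0.005]},
    {"fingers":0,"slide":[-0.001,0.001,-0.012],"dr":[-0.005,0.005,0.005]},
    {"fingers":0,"slide":[-0.001,0.001,-0.012],"dr":[-0.005,0.005,0.005]},
    {"fingers":0,"slide":[-0.001,0.001,-0.012],"dr":[-0.005,0.005,0.005]},
  ],
)

```text
t: 5.75
ee_pos: [0.531, 0.1439, 0.0772]
ee_rot: [-1.562, -0.158, 0.152]
force: [-0.9, 2.3, 6.1]
finger_gap: -0.005
```

```bash
python3 - <<'E'
from h import *
st();plan(mid+0.06*Y+np.array([0,0,.016]),Rt)
E
```

```text
t 5.75 fix 0.0018 0.0835 z 0.0772 F [-0.89  2.29  6.06] T [0.53 0.05 0.02] gap -0.005
slide [-0.0019  0.0011 -0.0235] dr [-0.0024  0.0015  0.0042]
```

arm_command(
  steps=[
    {"fingers":0,"slide":[-0.001,0.001,-0.002],"dr":[0,0,0.002]},
    {"fingers":0,"slide":[-0.002,0.001,-0.004],"dr":[0,0,0.004]},
    {"fingers":0,"slide":[-0.002,0.001,-0.006],"dr":[0,0,0.004]},
    {"fingers":0,"slide":[-0.002,0.001,-0.007],"dr":[0,0,0.004]},
    {"fingers":0,"slide":[-0.002,0.001,-0.007],"dr":[0,0,0.004]},
    {"fingers":0,"slide":[-0.002,0.001,-0.007],"dr":[0,0,0.004]},
    {"fingers":0,"slide":[-0.002,0.001,-0.007],"dr":[0,0,0.004]},
    {"fingers":0,"slide":[-0.002,0.001,-0.007],"dr":[0,0,0.004]},
  ],
)

```text
t: 6.55
ee_pos: [0.5313, 0.1387, 0.0771]
ee_rot: [-1.56, -0.158, 0.154]
force: [-0.6, 2.5, 5.2]
finger_gap: 0.001
```

```bash
python3 - <<'E'
from h import *
st();plan(mid+0.06*Y+np.array([0,0,.016]),Rt)
E
```

```text
t 6.55 fix 0.0011 0.0783 z 0.0771 F [-0.59  2.49  5.23] T [0.8  0.16 0.01] gap 0.001
slide [-0.0011  0.001  -0.0183] dr [-0.0048  0.0026  0.0035]
```

arm_command(
  steps=[
    {"fingers":0,"slide":[-0.001,0.001,-0.002],"dr":[0,0,0.002]},
    {"fingers":0,"slide":[-0.001,0.001,-0.004],"dr":[0,0,0.003]},
    {"fingers":0,"slide":[-0.001,0.001,-0.006],"dr":[0,0,0.003]},
    {"fingers":0,"slide":[-0.001,0.001,-0.006],"dr":[0,0,0.003]},
    {"fingers":0,"slide":[-0.001,0.001,-0.006],"dr":[0,0,0.003]},
    {"fingers":0,"slide":[-0.001,0.001,-0.006],"dr":[0,0,0.003]},
    {"fingers":0,"slide":[-0.001,0.001,-0.006],"dr":[0,0,0.003]},
    {"fingers":0,"slide":[-0.001,0.001,-0.006],"dr":[0,0,0.003]},
  ],
)

```text
t: 7.35
ee_pos: [0.5314, 0.1323, 0.0758]
ee_rot: [-1.561, -0.155, 0.156]
force: [0.5, 0.1, -0.1]
finger_gap: 0.002
```

```bash
python3 - <<'E'
from h import *
st();plan(mid+0.06*Y+np.array([0,0,.016]),Rt)
E
```

```text
t 7.35 fix -0.0001 0.072 z 0.0758 F [ 0.49  0.07 -0.06] T [-0.03 -0.01 -0.04] gap 0.002
slide [ 0.0001 -0.0002 -0.012 ] dr [-0.0045  0.0024 -0.0001]
```

Contact was lost with the TCP between 78 and 72 mm, so the notch edge is found and the centre is at about 60 mm. That agrees with both cameras. I'll move to the centre.

arm_command(
  steps=[
    {"fingers":0,"slide":[0,0,-0.003],"dr":[-0.001,0.001,0]},
    {"fingers":0,"slide":[0,0,-0.006],"dr":[-0.003,0.002,0]},
    {"fingers":0,"slide":[0,0,-0.009],"dr":[-0.004,0.002,0]},
    {"fingers":0,"slide":[0,0,-0.011],"dr":[-0.004,0.002,0]},
    {"fingers":0,"slide":[0,0,-0.012],"dr":[-0.004,0.002,0]},
    {"fingers":0,"slide":[0,0,-0.012],"dr":[-0.004,0.002,0]},
    {"fingers":0,"slide":[0,0,-0.012],"dr":[-0.004,0.002,0]},
    {"fingers":0,"slide":[0,0,-0.012],"dr":[-0.004,0.002,0]},
  ],
)

```text
t: 8.15
ee_pos: [0.5337, 0.1208, 0.0758]
ee_rot: [-1.565, -0.154, 0.155]
force: [-0.2, -0.2, 0.2]
finger_gap: 0.004
```

```bash
python3 - <<'E'
from h import *
st();plan(mid+0.06*Y+np.array([0,0,.0055]),Rt)
cv2.imwrite("pics/w2.png",grab_frame("wrist")[:,:,::-1])
E
```

```text
t 8.15 fix -0.0 0.0602 z 0.0758 F [-0.15 -0.22  0.25] T [ 0.03 -0.06  0.01] gap 0.004
slide [ 0.      0.0103 -0.0002] dr [-0.0007  0.0007 -0.0001]
```

View pics/w2.png

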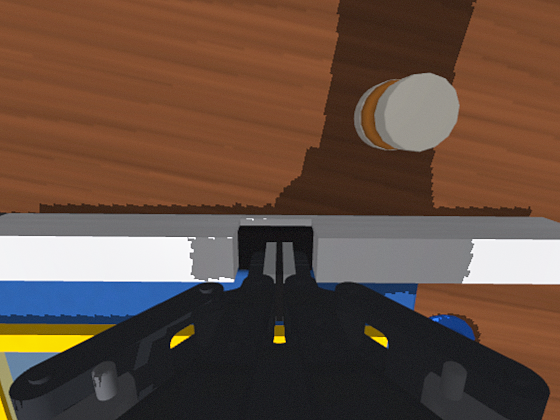

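Wrist view: the fingertips are inside the notch (edges at columns 238 and 313, fingers at 279), about 1 mm off-centre, with no lateral force. Next I go down onto the key.

arm_command(
  steps=[
    {"fingers":0,"slide":[0,0.002,-0.001],"dr":[0,0,0]},
    {"fingers":0,"slide":[0,0.004,-0.001],"dr":[0,0,0]},
    {"fingers":0,"slide":[0,0.006,-0.001],"dr":[0,0,0]},
    {"fingers":0,"slide":[0,0.008,-0.001],"dr":[0,0,0]},
    {"fingers":0,"slide":[0,0.009,-0.001],"dr":[0,0,0]},
    {"fingers":0,"slide":[0,0.01,-0.001],"dr":[0,0,0]},
    {"fingers":0,"slide":[0,0.011,-0.001],"dr":[0,0,0]},
    {"fingers":0,"slide":[0,0.012,-0.001],"dr":[0,0,0]},
  ],
)

```text
t: 9.0
ee_pos: [0.5339, 0.1198, 0.0644]
ee_rot: [-1.565, -0.154, 0.154]
force: [-2.5, -1.0, 6.5]
finger_gap: -0.001
```

```bash
python3 - <<'E'
from h import *
st()
E
```

```text
t 9.0 fix -0.0 0.0593 z 0.0644 F [-2.52 -0.98  6.46] T [-0.13  0.34 -0.  ] gap -0.001
```

The key is touched, at 6.5 N. Now I press it down slowly, with about 9 mm of travel left.

arm_command(
  steps=[
    {"fingers":0,"slide":[0,0.002,0],"dr":[0,0,0]},
    {"fingers":0,"slide":[0,0.0035,0],"dr":[0,0,0]},
    {"fingers":0,"slide":[0,0.005,0],"dr":[0,0,0]},
    {"fingers":0,"slide":[0,0.0065,0],"dr":[0,0,0]},
    {"fingers":0,"slide":[0,0.008,0],"dr":[0,0,0]},
    {"fingers":0,"slide":[0,0.0095,0],"dr":[0,0,0]},
    {"fingers":0,"slide":[0,0.0105,0],"dr":[0,0,0]},
    {"fingers":0,"slide":[0,0.0105,0],"dr":[0,0,0]},
  ],
)

```text
t: 9.8
ee_pos: [0.5339, 0.1198, 0.0551]
ee_rot: [-1.565, -0.155, 0.154]
force: [-3.0, -1.0, 8.6]
finger_gap: -0.002
```

```bash
python3 - <<'E'
from h import *
st()
for n in("scene","top"): cv2.imwrite(f"pics/{n}3.png",grab_frame(n)[:,:,::-1])
st()
E
```

```text
t 9.8 fix -0.0 0.0593 z 0.0551 F [-2.95 -0.97  8.56] T [-0.15  0.51 -0.02] gap -0.002
t 9.9 fix -0.0 0.0593 z 0.0551 F [-1.97 -0.21  8.81] T [-0.15  0.45 -0.  ] gap -0.001
```

View pics/scene3.png

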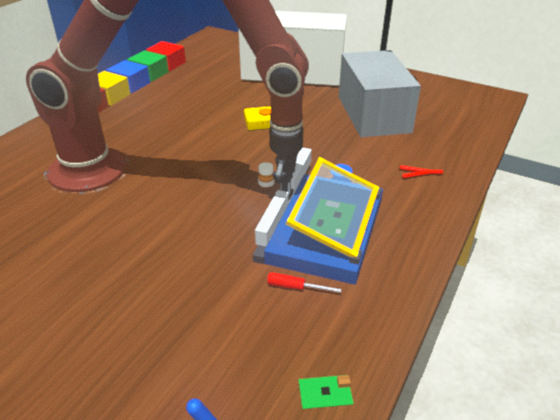

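The cover is up (its front edge rose to about (323,160)) and the tip is 22.0 mm below the bar top. One slightly firmer press will confirm the key is at its stop.

arm_command(
  steps=[
    {"fingers":0,"slide":[0,0.001,0],"dr":[0,0,0]},
    {"fingers":0,"slide":[0,0.002,0],"dr":[0,0,0]},
    {"fingers":0,"slide":[0,0.0025,0],"dr":[0,0,0]},
    {"fingers":0,"slide":[0,0.0025,0],"dr":[0,0,0]},
    {"fingers":0,"slide":[0,0.0025,0],"dr":[0,0,0]},
    {"fingers":0,"slide":[0,0.0025,0],"dr":[0,0,0]},
    {"fingers":0,"slide":[0,0.0025,0],"dr":[0,0,0]},
    {"fingers":0,"slide":[0,0.0025,0],"dr":[0,0,0]},
  ],
)

```text
t: 10.7
ee_pos: [0.5339, 0.1198, 0.055]
ee_rot: [-1.565, -0.155, 0.154]
force: [-4.2, -1.1, 17.1]
finger_gap: 0.001
```

```bash
python3 - <<'E'
from h import *
st()
E
```

```text
t 10.7 fix -0.0 0.0593 z 0.055 F [-4.23 -1.1  17.11] T [-0.29  0.96 -0.01] gap 0.001
```

The key is at its stop: 17 N and no further travel. I'll retract straight up, then back from the cover.

arm_command(
  steps=[
    {"fingers":0,"slide":[0,-0.005,0],"dr":[0,0,0]},
    {"fingers":0,"slide":[0,-0.015,0],"dr":[0,0,0]},
    {"fingers":0,"slide":[0,-0.03,0],"dr":[0,0,0]},
    {"fingers":0,"slide":[0,-0.055,0],"dr":[0,0,0]},
    {"fingers":0,"slide":[0,-0.085,0],"dr":[0,0,0]},
    {"fingers":0,"slide":[0,-0.115,0],"dr":[0,0,0]},
    {"fingers":0,"slide":[0,-0.135,0],"dr":[0,0,0]},
    {"fingers":0,"slide":[0,-0.145,0],"dr":[0,0,0]},
  ],
)

```text
t: 11.5
ee_pos: [0.5348, 0.12, 0.2023]
ee_rot: [-1.564, -0.158, 0.15]
force: [0.1, -1.5, -0.7]
finger_gap: -0.0
```

arm_command(
  steps=[
    {"fingers":0,"slide":[0,-0.01,0.01],"dr":[0,0,0]},
    {"fingers":0,"slide":[0,-0.02,0.03],"dr":[0,0,0]},
    {"fingers":0,"slide":[0,-0.03,0.06],"dr":[0,0,0]},
    {"fingers":0,"slide":[0,-0.03,0.09],"dr":[0,0,0]},
    {"fingers":0,"slide":[0,-0.03,0.12],"dr":[0,0,0]},
    {"fingers":0,"slide":[0,-0.03,0.14],"dr":[0,0,0]},
    {"fingers":0,"slide":[0,-0.03,0.15],"dr":[0,0,0]},
    {"fingers":0,"slide":[0,-0.03,0.15],"dr":[0,0,0]},
  ],
)

```text
t: 12.3
ee_pos: [0.5042, 0.269, 0.2318]
ee_rot: [-1.564, -0.16, 0.154]
force: [-0.4, -0.7, -0.3]
finger_gap: -0.001
```

```bash
python3 - <<'E'
from h import *
st()
a=grab_frame("scene");b=grab_frame("top")
cv2.imwrite("pics/end.png",np.vstack([a[120:,:],b[60:,:]])[:, :, ::-1][:600])
cv2.imwrite("pics/endtop.png",b[:,:,::-1])
for n,f in(("scene",a),("top",b)):
    h0=cv2.cvtColor(cv2.imread(f"pics/{n}0.png"),cv2.COLOR_BGR2HSV);h1=cv2.cvtColor(f,cv2.COLOR_RGB2HSV)
    roi=(350,120,380,200) if n=="top" else (262,270,345,296)
    for h in(h0,h1):
        x0,y0,x1,y1=roi;m=cv2.inRange(h[y0:y1,x0:x1],(0,150,80),(6,255,255));M=cv2.moments(m);print(n,"driver",M["m10"]/M["m00"]+x0,M["m01"]/M["m00"]+y0)
E
```

```text
t 12.3 fix -0.0002 0.2114 z 0.2318 F [-0.39 -0.73 -0.28] T [0.02 0.03 0.01] gap -0.001
scene driver 285.20366598778 280.6435845213849
scene driver 285.0925925925926 280.56378600823047
top driver 364.93650793650795 177.71428571428572
top driver 364.9086757990868 177.62328767123287
```

View pics/end.png

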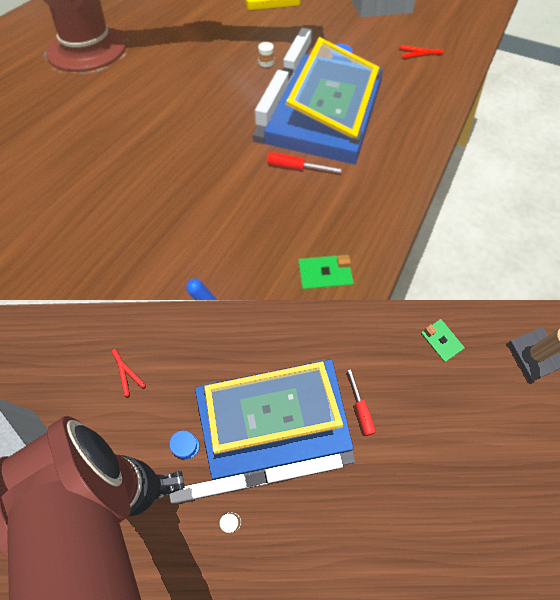

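View pics/endtop.png

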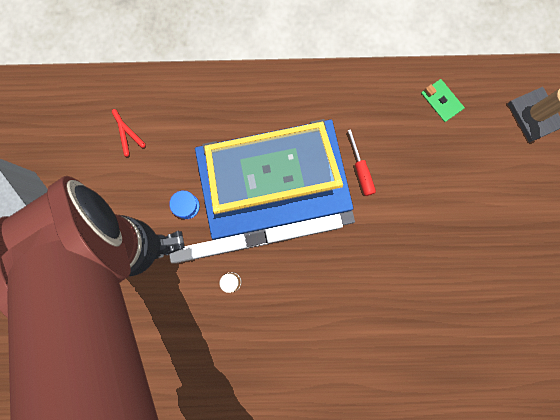

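The cover stays up (front edge at rows 158–215 in the top view) and the hand is clear. The spool (184,205), jar (229,282) and screwdriver have not moved.

```bash
python3 -c "
from bench import *
print(job_done())"
```

```text
the job is handed in; nothing more can be done
None
```

The key is fully down, the cover has popped up and stayed up, and the hand is clear; I handed the job in at about 12.3 s.

- **Finding the notch:** I slid the shut fingertips along the bar top at about 5–7 N until contact was lost. The notch centre came out about 59–60 mm to the +y side of `bar_mid`. The top camera gave 58 mm and the wrist camera 63 mm at first; a closer wrist view gave about 58.5 mm.
- **Pressing the key:** I pressed until it stopped, 22.0 mm below the bar top. A firmer press to 17 N gave no further travel.
- **Last checks:** Wrist force was back to its noise level of under 1 N. The scene and top views show the cover still up. The screwdriver is in the same place to within 0.2 pixel, and by eye the spool and jar have not moved. No check failed.

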